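# Lift a phone off the preheater with a spatula

## Task

Slide the spatula under the phone on the preheater plate (the stop bar behind it can hold it for you), lift it out from under the ring lamp and lay it gently on the cradle, flat on the two ribs between the end lips and fully on the ribs, without touching the phone with the fingers. Then stand the spatula back on its blade on the bench, clear of the cradle, and let go. Press lightly, do not bump the lamp and leave the other things on the bench where they are.

Things in the scene. Friction and masses are not known exactly. Their poses are not given: they have to be found in the camera images.
- phone: The phone to move: dark slab 76 (its x) x 150 (y) x 9 mm, about 0.18 kg, glass up on the preheater plate, long side along the stop bar, some way short of it. Origin: centre of its underside. It is heavy along the far long edge: its centre of mass is 17 mm to +x of the middle. The underside is bevelled along the near long edge, from 2.4 mm up at the edge to nothing 8 mm in.
- plate: Fixed preheater, 210 x 200 mm grey box, an aluminium plate on top, 50 mm above the origin (underside centre), from x = -90 to 105 mm and 95 mm to each side in y. Its x axis points roughly away from the robot; the -x side is open. A steel stop bar, 170 mm long in y, 12 thick, 10 high, is clamped across it beyond the phone: its near face is anywhere from x = 50 to 90 mm.
- plate_top (a point): Point on the plate's surface right above the plate's origin; axes as the plate's. The phone slides in +x until it meets the stop bar.
- lamp: Fixed white ring lamp over the plate, always the same relative to it. Origin: on the bench under the ring's centre. The ring has outer radius 116 mm, inner 92 mm, and spans 199 to 222 mm above the bench; its post (16 mm thick, foot 110 mm across) stands 125 mm from the centre at +x. The ring's near edge is 40 mm on the robot's side of the plate's centre.
- spatula: Steel spatula standing by itself on its blade, 0.15 kg. Blade 86 (x) x 60 (y) x 2 mm; origin: centre of its underside; +x is the front edge. From the rear edge the handle rises, leaning back to -x, 35 deg from vertical. Its black rubber grip, 16 mm wide across y, 22 mm deep, runs from 40 to 130 mm along the handle.
- spatula_grip (a point): Point on the handle's centre line, 80 mm from the blade along the handle (87.9 mm behind and 67.5 mm above the spatula's origin); axes as the spatula's. A good place to grip across y, with the fingers pointing down along the handle, 35 deg from vertical.
- spatula_tip (a point): Middle of the blade's front edge, underside.
- cradle: Fixed grey and black cradle, base 130 (x) x 190 (y) x 10 mm, origin: centre of its underside, open to -x and +x. Two ribs, 100 mm long in x, 14 wide, at y = +-58 mm, carry the phone (long side along y) on their tops, 40 mm above the origin. Outside them end lips stand 48 mm high, inner faces at y = +-81 mm. The spatula goes down between the ribs (102 mm gap).
- old_phone: Bystander: another phone of the same kind, lying on the bench itself, not on the plate.
- screw_tray: Bystander: clear open tray 80 x 110 x 22 mm.
- jar: Bystander: jar, 52 mm across, 60 high.
- tape: Bystander: roll of tape, 72 mm across, 20 high.
- tweezers: Bystander: tweezers, 120 mm long along x, 8 high, lying on the bench.
- driver: Bystander: small screwdriver, 150 mm long, 16 high.
- flux: Bystander: small bottle, 32 mm across, 90 high.
Not all that is in view belongs to the job. What is shaped like the spatula but purple is not meant.

How it is judged:
By the outcome, as a careful person would: the job done as asked, in the order asked, and still so for the second after the job is handed in, with the robot touching nothing.
It also fails if it takes over 72 s, if anything falls off the work surface, if the arm or the gripper's body presses on something with over 40 N, if the wrist force passes 120 N, or if a joint passes its speed limit or range.

## Robot

A 6-joint arm with a two-finger parallel gripper is mounted at the origin on the work surface. World frame = base frame: x ahead of the robot, y to its left, z up, the work surface at z = 0. Lengths are in m, angles in rad, forces in N, time in s.
With the tool pointing down it reaches from about 0.425 to 0.925 m from the base axis. Payload 12.5 kg.
Tool frame: the origin (TCP) lies midway between the tips of the shut fingers; the grasp point (between the pads) lies 19 mm behind it; z points along the fingers, y is the line along which they close (so a half turn about z gives the same grasp; the last joint's range is limited). The gripper opens to 85 mm and grips with 20 to 120 N. Pads are 22 mm wide; open, the fingers measure 114 mm over their backs; the gripper's body (76 mm by 85 mm) begins 54 mm behind the grasp point. The pads swing forward as they close: fully open they stand 13 mm farther back than shut.
Start: joints at [1.147, 0.491, 1.559, -0, 1.092, -0.106], TCP at [0.195, 0.594, 0.231] pointing down, gripper open.
Joint ranges: [-3.1, 3.1], [-0.84, 2.19], [0.05, 2.79], [-1.13, 4.28], [0.06, 2.93], [-2.69, 2.69]. Speed limits (rad/s): [2.22, 2.22, 2.79, 3.14, 3.14, 3.14].

## Interface

Orientations are given as a 3x3 rotation matrix whose columns are the frame's x, y, z axes.
In Python, from plant import env gives the robot as it stands. The module is installed in compiled form; this text tells all that it offers.
- The arm moves only by the shell command python3 -m crank 'ROWS' [FORCE]. ROWS is JSON, a list of rows, each an object of numbers: "fingers": the opening, from -1 (shut) to 1 (fully open); "dx", "dy", "dz": the shift along the tool's x, y, z each as a share of 400 mm, from -1 to 1; "turn": the turn about the tool's z as a share of pi rad, from -1 to 1. In form: [{"fingers": .., "dx": .., "dy": .., "dz": .., "turn": ..}, ...]. A call has 1 to 20 rows; each row is the pose to reach, as a shift and turn from the pose commanded when the call began, along the tool's axes at that moment, turning the shorter way round; what a row does not reach only later rows make up. A row lasts 1/8 s, in which the tool goes at most 62.5 mm and 10.7 degrees, less where a joint would pass 70% of its speed; a pose out of reach is approached as far as the arm can. A call with a number of a shift or a turn outside -1 to 1 is refused whole. A call with a gripper value outside its range is refused whole. The fingers move at their own pace and stop on an object; FORCE is the grip in N (left out, the last holds). Time passes only in rows, so rows that repeat a pose let the fingers close. It gives the time, the measured TCP pose, the force, the opening and the grip force at its end, in the units of the state.
- env.state(): the state, without advancing time (a new reading comes with each control period).
- env.capture(name): name is "scene" or "top"; returns a dict with "frame" (400x640x3 uint8, red, green, blue), "fx", "fy", "cx", "cy" (pixels), "k1" (the pictures are not rectified: a ray, as slopes to the right and down, at radius r is drawn at 1 + k1 r^2 times it, then the intrinsics apply), "eye" and "rotation" of the camera in the world. Camera axes: x right, y down, z forward; pixel columns grow to the right and rows downward; lengths in m; the calibration is good to about 2 mm. A picture is of the moment at which its call begins. There is no depth.
- env.job_done(): hands the job in; it is judged then, once.
The state is a dict: "time": time; "joint_positions": joint angles; "qvel": joint speeds; "tau": joint torques, N m; "eef_pos": TCP position; "eef_rot": TCP orientation; "contact_force": force on the tool from outside, world axes, zero at the start; "torque": the same for the moment, N m; "gripper_width": opening from 0.0 (shut) to 1.0 (fully open); "grasp_force": force on a finger pad.
Only numpy, scipy, OpenCV 4.12 (cv2) and the standard library are available. Lean on these libraries where they do the work, as an engineer would, in place of code of your own. Each camera call takes 0.05 s, during which the arm holds its last target. There are 200 camera calls.

## Working session

There is one attempt and no reset: what is moved stays moved. The work goes in short steps, Python scripts to look and compute and a shell command to move; the robot and the scene stay as the last step left them, time stands still between calls to the robot, and variables do not carry over. Pictures are saved under pics/ and viewed, at most 10 in all, crops included, and the job is handed in when it is done.

```bash
mkdir -p pics
cat > h.py <<'E'
import numpy as np, cv2, pickle
def grab(n,tag):
    from plant import env
    c=env.capture(n); c={k:(np.array(v) if not np.isscalar(v) else v) for k,v in c.items()}
    pickle.dump(c,open(f'pics/{n}_{tag}.pkl','wb'))
    cv2.imwrite(f'pics/{n}_{tag}.png',c['frame'][...,::-1]); return c
def load(n,tag): return pickle.load(open(f'pics/{n}_{tag}.pkl','rb'))
def ray(c,u,v):
    d=np.array([(u-c['cx'])/c['fx'],(v-c['cy'])/c['fy']]); s=d.copy()
    for _ in range(30): s=d/(1+c['k1']*(s@s))
    r=np.array(c['rotation'])@np.array([s[0],s[1],1.]); return np.array(c['eye']),r/np.linalg.norm(r)
def onz(c,u,v,z):
    e,r=ray(c,u,v); return e+r*(z-e[2])/r[2]
def tri(c1,p1,c2,p2):
    e1,r1=ray(c1,*p1); e2,r2=ray(c2,*p2)
    t=np.linalg.lstsq(np.c_[r1,-r2],e2-e1,rcond=None)[0]
    a,b=e1+t[0]*r1,e2+t[1]*r2; return (a+b)/2,np.linalg.norm(a-b)
def proj(c,P):
    q=np.array(c['rotation']).T@(np.array(P)-c['eye']); s=q[:2]/q[2]; s=s*(1+c['k1']*(s@s))
    return np.array([s[0]*c['fx']+c['cx'],s[1]*c['fy']+c['cy']])
E
python3 - <<'E'
from h import *
from plant import env
for n in("scene","top"):
    c=grab(n,'0'); print(n,c['fx'],c['cx'],c['cy'],c['k1'],c['eye'],np.round(c['rotation'],3).tolist())
s=env.state(); print(s)
E
```

```text
scene 384.09843255689026 314.7745262205111 195.33655787747736 -0.007638199337990086 [ 1.25462756 -0.43958015  0.82541856] [[0.488, 0.56, -0.669], [0.873, -0.308, 0.379], [0.006, -0.769, -0.64]]
top 370.36268844509567 320.842319300452 199.8215373062813 -0.020402549669268768 [0.32202792 0.01680221 1.10746807] [[0.008, -0.989, 0.149], [-1.0, -0.007, 0.008], [-0.007, -0.15, -0.989]]
{'time': 0.1, 'joint_positions': array([ 1.14739722e+00,  4.91524792e-01,  1.55939026e+00, -2.61620493e-05,
        1.09170281e+00, -1.05582302e-01]), 'qvel': array([-0.00037185, -0.00193206, -0.00255958,  0.0011128 , -0.00103121,
        0.00032238]), 'tau': array([ 1.90430335e-03, -6.19445658e+01, -2.62029809e+01, -1.31628894e-04,
        2.84558344e-03, -2.08399382e-05]), 'eef_pos': array([0.1951995 , 0.59352564, 0.23076972]), 'eef_rot': array([[-9.49923671e-01,  3.12481775e-01, -4.00049654e-04],
       [ 3.12482019e-01,  9.49923205e-01, -9.44212616e-04],
       [ 8.49672158e-05, -1.02193824e-03, -9.99999474e-01]]), 'contact_force': array([0.33803152, 0.24889874, 0.40218232]), 'torque': array([-0.02380025, -0.00208495, -0.00259004]), 'grasp_force': 0.0, 'gripper_width': 1.0043304546352345}
```

View pics/scene_0.png

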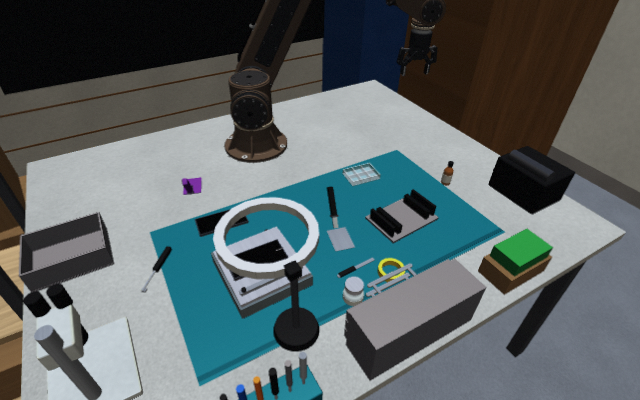

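View pics/top_0.png

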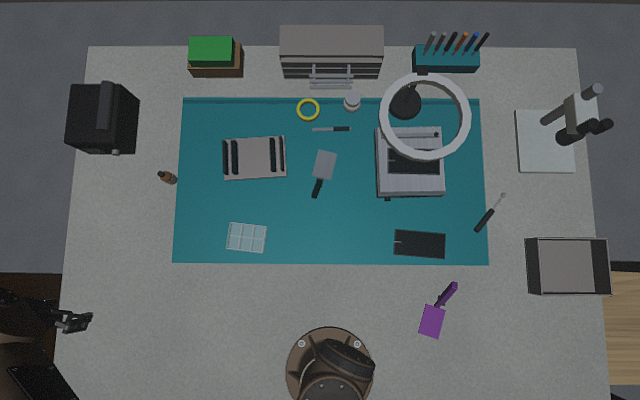

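The views show the spatula at top (320,175), the cradle at top (254,158), and the plate with the phone partly under the ring at top (411,160). The purple decoy is at (438,310). I'll enlarge both views to pick out corners.

Run:
```python
from h import *
a=load('top','0')['frame'][...,::-1]
cv2.imwrite('pics/t_crop.png',cv2.resize(a[85:210,210:460][:, :],None,fx=3.2,fy=3.2,interpolation=cv2.INTER_CUBIC))
b=load('scene','0')['frame'][...,::-1]
cv2.imwrite('pics/s_crop.png',cv2.resize(b[170:320,190:450],None,fx=3,fy=3,interpolation=cv2.INTER_CUBIC))
```

```text
(no output)
```

View pics/t_crop.png

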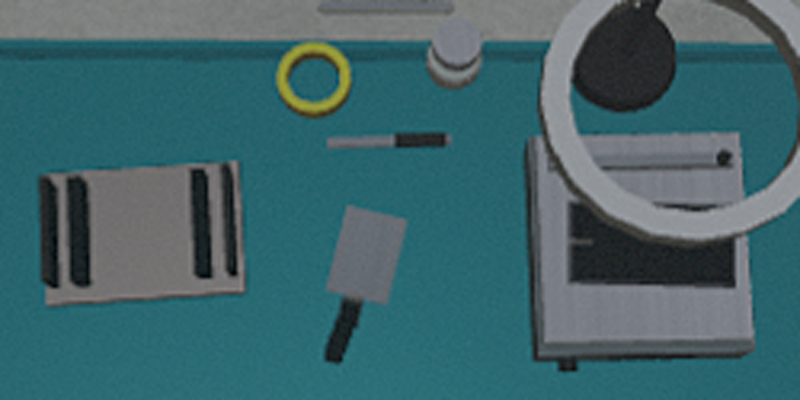

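View pics/s_crop.png

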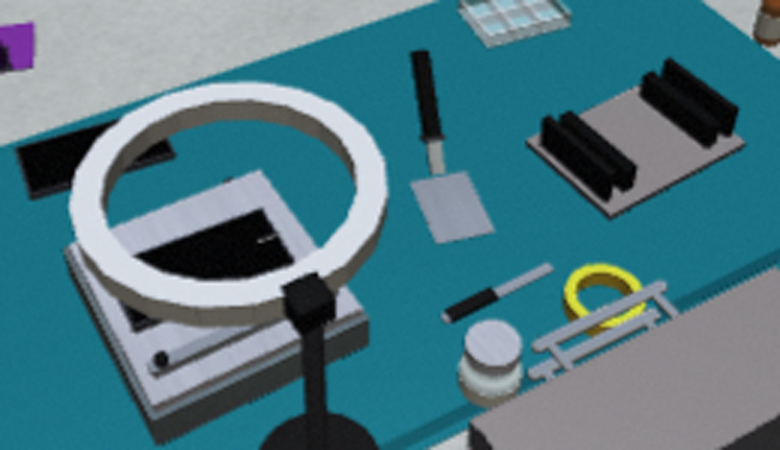

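The top crop shows blade corners at crop (348,206), (407,217), (385,303) and (328,293). The cradle base corners are at (42,176), (240,161), (245,292) and (48,305). The phone's near edge runs (570,283)–(736,287), and the bar's face lies at crop row ~166. The scene crop shows the same blade at (411,186), (466,172), (494,229) and (438,243). The next step is to triangulate these and fit rectangles from masks.

```bash
cat > m.py <<'E'
from h import *
T=load('top','0');S=load('scene','0')
t=lambda U,V:((U+.5)/3.2-.5+210,(V+.5)/3.2-.5+85)
s=lambda U,V:((U+.5)/3-.5+190,(V+.5)/3-.5+170)
def rect(c,box,cond,z,name):
    x0,y0,x1,y1=box; f=cv2.resize(c['frame'][y0:y1,x0:x1],None,fx=4,fy=4,interpolation=cv2.INTER_CUBIC).astype(int)
    m=cond(f).astype(np.uint8); m=cv2.morphologyEx(m,cv2.MORPH_OPEN,np.ones((9,9)))
    k=max(cv2.findContours(m,0,2)[0],key=cv2.contourArea)[:,0]
    P=np.array([onz(c,(u+.5)/4-.5+x0,(v+.5)/4-.5+y0,z)[:2] for u,v in k])
    r=cv2.minAreaRect((P*1000).astype(np.float32)); print(name,np.round(r[0],1),np.round(r[1],1),round(r[2],1)); return r
E
python3 - <<'E'
from m import *
grey=lambda f:(f[...,0]>85)&(abs(f[...,0]-f[...,2])<40)
rect(T,(308,145,342,182),grey,.002,'bladeT'); rect(S,(322,220,358,256),grey,.002,'bladeS')
def tt(n,a,b): p,e=tri(T,t(*a),S,s(*b)); print(n,np.round(p*1000,1),'gap',round(e*1000,1))
tt('blade front right',(407,217),(438,243)); tt('blade front left',(348,206),(494,229)); tt('b rear left',(328,293),(466,172));tt('b rear right',(385,303),(411,186))
tt('handle end',(334,360),(420,52))
tt('cr far R',(240,161),(612,216));tt('cr near R',(245,292),(526,145));tt('cr far L',(42,176),(745,145))
tt('plate near R',(752,343),(68,252));tt('plate near L',(543,347),(262,172));tt('plate far L',(537,138),(369,320));tt('plate far R',(738,132),(155,412))
tt('phone near L',(570,283),(264,209))
for n,z,l in(('phone near',.059,[(570,283),(736,287)]),('bar top near edge',.06,[(556,167),(735,165)]),('phone farL',.059,[(570,205)]),('plate near',.05,[(543,347),(752,343)])):
    print(n,[np.round(onz(T,*t(*p),z)*1000,1)[:2] for p in l])
for n,p in(('crFR',(240,161)),('crNR',(245,292)),('crFL',(42,176)),('crNL',(48,305))): print(n,np.round(onz(T,*t(*p),.01)*1000,1)[:2])
E
```

```text
bladeT [599.2  16.5] [59.5 86.4] 77.1
bladeS [603.5  16.4] [58.3 84.8] 76.1
blade front right [637.6 -21.3   2. ] gap 2.8
blade front left [648.3  35.6   1.8] gap 2.8
b rear left [564.4  55.6  -3.1] gap 6.4
b rear right [554.2  -1.1  -4.5] gap 1.8
handle end [482.9  46.1 100.7] gap 5.8
cr far R [692.3 141.7   6.1] gap 5.8
cr near R [563.4 133.1  -1. ] gap 2.3
cr far L [676.7 332.7   1.6] gap 1.9
plate near R [ 510.7 -337.    36.2] gap 2.0
plate near L [ 505.4 -143.1   40.8] gap 5.1
plate far L [ 707.4 -139.3   35.6] gap 9.9
plate far R [ 710.8 -330.    42. ] gap 3.2
phone near L [ 562.4 -166.7   53.4] gap 4.9
phone near [array([ 560.2, -168. ]), array([ 557.6, -318.1])]
bar top near edge [array([ 668.7, -157.1]), array([ 671.9, -321.6])]
phone farL [array([ 633.1, -169.4])]
plate near [array([ 502.8, -144. ]), array([ 507.9, -333.4])]
crFR [689.3 138.7]
crNR [560.4 131. ]
crFL [673.4 329.5]
crNL [546.7 317.5]
```

```bash
cat >> m.py <<'E'
def edge(c,a,b,z,name,w=2.5,lo=.06,hi=.94):
    g=cv2.cvtColor(c['frame'],cv2.COLOR_RGB2GRAY).astype(np.float32); a,b=map(np.array,(a,b)); d=(b-a)/np.linalg.norm(b-a); n=np.array([-d[1],d[0]])
    o=np.arange(-w,w+.01,.1); P=[]
    for f in np.linspace(lo,hi,60):
        q=a+f*(b-a)+o[:,None]*n
        v=cv2.GaussianBlur(cv2.remap(g,q[None,:,0].astype(np.float32),q[None,:,1].astype(np.float32),1),(0,0),4)[0]
        k=np.argmax(abs(np.gradient(v))[5:-5])+5; P.append(onz(c,*q[k],z)[:2]*1000)
    vx,vy,x,y=cv2.fitLine(np.array(P,np.float32),cv2.DIST_HUBER,0,.01,.01).ravel()
    if vy<0: vx,vy=-vx,-vy
    r=np.array(P)-[x,y]; res=np.median(abs(r@[-vy,vx]))
    print(name,'mid',round(float(x),1),round(float(y),1),'yaw of normal',round(float(np.degrees(np.arctan2(-vx,vy))),2),'res',round(float(res),2))
E
python3 - <<'E'
from m import *
from plant import env
edge(T,t(543,346),t(752,342),.05,'plate near')
edge(T,t(545,138),t(735,132),.05,'plate far (L part)',hi=.9)
edge(T,t(570,283),t(736,287),.059,'phone near')
edge(T,t(556,167),t(735,165),.06,'bar near',lo=.15)
edge(T,t(48,305),t(245,292),.01,'cr near'); edge(T,t(42,176),t(240,161),.01,'cr far',lo=.2,hi=.7)
edge(T,t(240,161),t(245,292),.01,'cr R'); edge(T,t(543,346),t(537,138),.05,'plate L')
edge(T,t(750,335),t(747,240),.05,'plate R');edge(T,t(570,283),t(570,207),.059,'phone L');edge(T,t(736,285),t(734,245),.059,'phone R')
# cradle lips/ribs tops picks: outer lip L, rib L, rib R, lip R near ends
for n,z,p in(('ribL near',.04,[(69,286),(91,286)]),('ribR near',.04,[(193,278),(212,277)]),('ribL far',.04,[(67,177),(86,177)]),('ribR far',.04,[(191,170),(207,168)]),('ring near',.199,[(690,242)]),('ring near top',.222,[(690,242)]),('ringL',.222,[(540,95)])):
    print(n,[np.round(onz(T,*t(*q),z)*1000,1)[:2] for q in p])
def go(x,y,z,psi):
    st=env.state(); R=st['eef_rot']; d=R.T@(np.array([x,y,z])-st['eef_pos']*1000)/400
    yaw=np.degrees(np.arctan2(-R[0,1],R[1,1])); print('go',np.round(d,4),'turn',round(-(psi-yaw)/180,4))
go(495.5,42,170,-13.4)
E
cat >> h.py <<'E'
def go(x,y,z,psi):
    from plant import env
    st=env.state(); R=st['eef_rot']; d=R.T@(np.array([x,y,z])-st['eef_pos']*1000)/400
    yaw=np.degrees(np.arctan2(-R[0,1],R[1,1])); print('go',np.round(d,4),'turn',round(-(psi-yaw)/180,4))
    print('t',st['time'],'pos',np.round(st['eef_pos']*1000,1),'yaw',round(yaw,2),'F',np.round(st['contact_force'],2),'M',np.round(st['torque'],3),'w',round(st['gripper_width'],3),'g',round(st['grasp_force'],1))
E
```

```text
plate near mid 510.3 -243.3 yaw of normal 1.41 res 0.35
plate far (L part) mid 704.7 -238.3 yaw of normal 1.86 res 0.55
phone near mid 559.0 -242.8 yaw of normal -0.53 res 0.32
bar near mid 667.5 -281.8 yaw of normal 0.9 res 0.16
cr near mid 556.3 214.9 yaw of normal 4.39 res 0.6
cr far mid 681.9 245.7 yaw of normal 3.46 res 0.56
cr R mid 622.7 140.3 yaw of normal -86.44 res 0.55
plate L mid 647.7 -141.8 yaw of normal -88.66 res 0.52
plate R mid 559.4 -333.8 yaw of normal -89.13 res 0.46
phone L mid 595.4 -166.0 yaw of normal 89.1 res 0.25
phone R mid 577.4 -318.1 yaw of normal 87.98 res 0.1
ribL near [array([558.5, 290.7]), array([558.6, 270.3])]
ribR near [array([566.8, 176.2]), array([567.9, 158.6])]
ribL far [array([662.9, 297.3]), array([663. , 279.5])]
ribR far [array([670.3, 181.1]), array([672.3, 166.2])]
ring near [array([ 562.1, -238.5])]
ring near top [array([ 556. , -232.1])]
ringL [array([ 673.7, -118.7])]
go [-1.144  -1.075   0.1529] turn -0.0267
```

```bash
python3 -m crank '[{"fingers":1,"dx":-0.6,"dy":-0.56,"dz":0,"turn":-0.0267},{"fingers":1,"dx":-0.6,"dy":-0.56,"dz":0,"turn":-0.0267},{"fingers":1,"dx":-0.6,"dy":-0.56,"dz":0,"turn":-0.0267},{"fingers":1,"dx":-0.6,"dy":-0.56,"dz":0,"turn":-0.0267},{"fingers":1,"dx":-0.6,"dy":-0.56,"dz":0,"turn":-0.0267},{"fingers":1,"dx":-0.6,"dy":-0.56,"dz":0,"turn":-0.0267},{"fingers":1,"dx":-0.6,"dy":-0.56,"dz":0,"turn":-0.0267}]'
python3 - <<'E'
from m import *
go(495.5,42,170,-13.4)
# cradle grey base between ribs (scene) and ribs dark masks
for c,box in((T,(215,125,295,190)),(S,(360,185,445,245))):
    x0,y0,x1,y1=box; f=cv2.resize(c['frame'][y0:y1,x0:x1],None,fx=4,fy=4,interpolation=cv2.INTER_CUBIC).astype(int)
    m=(f.max(-1)<50).astype(np.uint8)
    for k in cv2.findContours(m,0,2)[0]:
        if cv2.contourArea(k)<250: continue
        P=np.array([onz(c,(u+.5)/4-.5+x0,(v+.5)/4-.5+y0,.04)[:2] for u,v in k[:,0]])*1000
        print(np.round(P.min(0)),np.round(P.max(0)),[np.round(q) for q in cv2.minAreaRect(P.astype(np.float32))])
rect(T,(215,125,295,190),lambda f:(f[...,0]>75)&(abs(f[...,0]-f[...,2])<40),.01,'cr base light')
E
```

```text
time: 0.98
eef_pos: [0.3536, 0.3056, 0.2313]
eef_rot: [[-0.972, 0.234, -0.0], [0.234, 0.972, 0.0], [0.0, 0.0, -1.0]]
contact_force: [0.0, 1.2, -0.0]
gripper_width: 1.003
grasp_force: 0.0
go [-0.4989 -0.5579  0.1532] turn -0.0007
t 0.975 pos [353.6 305.6 231.3] yaw -13.52 F [ 0.04  1.22 -0.05] M [-0.022 -0.093  0.007] w 1.003 g 0.0
[557. 301.] [662. 322.] [array([609., 312.]), array([105.,  14.]), np.float64(4.0)]
[559. 272.] [663. 296.] [array([611., 284.]), array([105.,  18.]), np.float64(4.0)]
[567. 159.] [671. 181.] [array([619., 170.]), array([104.,  15.]), np.float64(4.0)]
[570. 137.] [676. 152.] [array([623., 144.]), array([106.,   9.]), np.float64(4.0)]
[574. 120.] [698. 183.] [array([635., 151.]), array([122.,  59.]), np.float64(4.0)]
[560. 255.] [687. 331.] [array([624., 292.]), array([122.,  72.]), np.float64(5.0)]
cr base light [618.3 229.9] [130.6 190.3] 4.3
```

```bash
python3 -m crank '[{"fingers":0.2,"dx":-0.499,"dy":-0.558,"dz":0.05,"turn":0},{"fingers":0.2,"dx":-0.499,"dy":-0.558,"dz":0.05,"turn":0},{"fingers":0.2,"dx":-0.499,"dy":-0.558,"dz":0.05,"turn":0},{"fingers":0.2,"dx":-0.499,"dy":-0.558,"dz":0.05,"turn":0},{"fingers":0.2,"dx":-0.499,"dy":-0.558,"dz":0.05,"turn":0},{"fingers":0.2,"dx":-0.499,"dy":-0.558,"dz":0.05,"turn":0},{"fingers":0.2,"dx":-0.499,"dy":-0.558,"dz":0.15,"turn":0},{"fingers":0.2,"dx":-0.499,"dy":-0.558,"dz":0.15,"turn":0}]'
python3 - <<'E'
from m import *
c=grab('scene','1'); d=grab('top','1')
go(495.5,42,78,-13.4)
a=cv2.resize(c['frame'][130:250,270:390,::-1],None,fx=3.3,fy=3.3,interpolation=2); b=cv2.resize(d['frame'][130:250,260:380,::-1],None,fx=3.3,fy=3.3,interpolation=2)
cv2.imwrite('pics/v1.png',np.hstack([a,b]))
E
```

```text
time: 1.98
eef_pos: [0.4943, 0.0444, 0.1697]
eef_rot: [[-0.973, 0.23, -0.005], [0.23, 0.973, 0.0], [0.005, -0.001, -1.0]]
contact_force: [0.0, 0.4, -0.6]
gripper_width: 0.595
grasp_force: 0.0
go [-0.0007 -0.0049  0.2348] turn 0.0006
t 2.075 pos [495.7  44.  171.9] yaw -13.3 F [0.01 0.51 0.64] M [ 0.045 -0.034  0.038] w 0.599 g 0.0
```

View pics/v1.png

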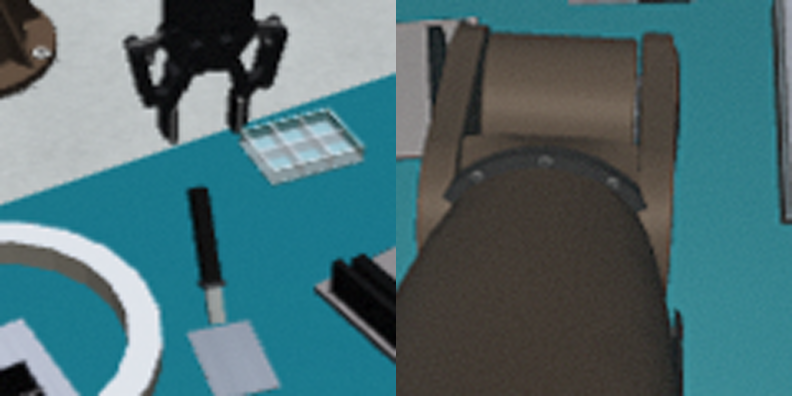

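The scene view shows the open fingers above the handle, with fingertips at crop (170,140) and (240,130) and the handle end at (198,188). I'm going down and gripping.

```bash
python3 -m crank '[{"fingers":0.2,"dx":0,"dy":-0.005,"dz":0.1,"turn":0},{"fingers":0.2,"dx":0,"dy":-0.005,"dz":0.18,"turn":0},{"fingers":0.2,"dx":0,"dy":-0.005,"dz":0.235,"turn":0},{"fingers":0.2,"dx":0,"dy":-0.005,"dz":0.235,"turn":0},{"fingers":0.2,"dx":0,"dy":-0.005,"dz":0.235,"turn":0}]' 20 | head -2
python3 -m crank '[{"fingers":-0.2,"dx":0,"dy":0,"dz":0,"turn":0},{"fingers":-0.5,"dx":0,"dy":0,"dz":0,"turn":0},{"fingers":-0.6,"dx":0,"dy":0,"dz":0,"turn":0},{"fingers":-0.8,"dx":0,"dy":0,"dz":0,"turn":0},{"fingers":-1,"dx":0,"dy":0,"dz":0,"turn":0},{"fingers":-1,"dx":0,"dy":0,"dz":0,"turn":0},{"fingers":-1,"dx":0,"dy":0,"dz":0,"turn":0}]' 20
python3 - <<'E'
from m import *
g=lambda f:(f[...,0]>85)&(abs(f[...,0]-f[...,2])<40)
c=grab('scene','2'); rect(c,(322,215,358,256),g,.002,'bladeS'); go(495.5,42,78,-13.4)
E
```

```text
time: 2.7
eef_pos: [0.496, 0.041, 0.0787]
time: 3.58
eef_pos: [0.4952, 0.0406, 0.0775]
eef_rot: [[-0.973, 0.232, 0.0], [0.232, 0.973, 0.0], [-0.0, 0.0, -1.0]]
contact_force: [-2.6, -0.0, 5.7]
gripper_width: 0.187
grasp_force: 20.5
bladeS [603.3  15.6] [58.9 84.8] 77.5
go [ 0.0002  0.0035 -0.0013] turn -0.0001
t 3.625 pos [495.3  40.6  77.5] yaw -13.41 F [-2.42  0.11  6.1 ] M [-0.013  0.098  0.043] w 0.187 g 20.5
```

```bash
python3 -m crank '[{"fingers":-1,"dx":0,"dy":0,"dz":0,"turn":0},{"fingers":-1,"dx":0,"dy":0,"dz":0,"turn":0},{"fingers":-1,"dx":0,"dy":0,"dz":-0.02,"turn":0},{"fingers":-1,"dx":0,"dy":0,"dz":-0.06,"turn":0},{"fingers":-1,"dx":0,"dy":0,"dz":-0.1,"turn":0},{"fingers":-1,"dx":0,"dy":0,"dz":-0.16,"turn":0},{"fingers":-1,"dx":0,"dy":0,"dz":-0.2,"turn":0},{"fingers":-1,"dx":0,"dy":0,"dz":-0.2,"turn":0},{"fingers":-1,"dx":0,"dy":0,"dz":-0.2,"turn":0}]' 120
python3 - <<'E'
from m import *
go(393.5,-246.7,157.5,1.3)
c=grab('scene','3'); g=lambda f:(f[...,0]>85)&(abs(f[...,0]-f[...,2])<40)
print(proj(c,[601,16.5*1,82][0:0]+[.601,.0165,.082]))
u,v=map(int,proj(c,[.601,.0165,.082])); rect(c,(u-22,v-22,u+22,v+22),g,.082,'bladeS')
E
```

```text
time: 4.75
eef_pos: [0.4949, 0.0406, 0.1568]
eef_rot: [[-0.973, 0.232, -0.001], [0.232, 0.973, 0.0], [0.001, -0.0, -1.0]]
contact_force: [0.4, 0.2, -1.4]
gripper_width: 0.17
grasp_force: 117.0
go [ 0.0801 -0.7575 -0.0017] turn -0.0817
t 4.75 pos [494.9  40.6 156.8] yaw -13.41 F [ 0.4   0.17 -1.36] M [-0.001  0.171 -0.003] w 0.17 g 117.0
[340.9442249  218.21008457]
bladeS [604.3  14.5] [59.  85.8] 76.8
```

```bash
python3 -m crank '[{"fingers":-1,"dx":0.01,"dy":-0.1,"dz":0,"turn":-0.01},{"fingers":-1,"dx":0.02,"dy":-0.2,"dz":0,"turn":-0.02},{"fingers":-1,"dx":0.035,"dy":-0.33,"dz":0,"turn":-0.035},{"fingers":-1,"dx":0.05,"dy":-0.45,"dz":0,"turn":-0.05},{"fingers":-1,"dx":0.06,"dy":-0.57,"dz":0,"turn":-0.065},{"fingers":-1,"dx":0.07,"dy":-0.67,"dz":0,"turn":-0.075},{"fingers":-1,"dx":0.08,"dy":-0.74,"dz":0,"turn":-0.0817},{"fingers":-1,"dx":0.08,"dy":-0.7575,"dz":0,"turn":-0.0817},{"fingers":-1,"dx":0.08,"dy":-0.7575,"dz":0,"turn":-0.0817},{"fingers":-1,"dx":0.08,"dy":-0.7575,"dz":0,"turn":-0.0817}]'
python3 - <<'E'
from m import *
go(393.5,-246.7,129,1.3)
c=grab('top','4'); b=cv2.resize(c['frame'][95:215,350:480,::-1],None,fx=5,fy=5,interpolation=2); cv2.imwrite('pics/v4.png',b)
E
```

```text
time: 6.05
eef_pos: [0.3941, -0.2458, 0.1571]
eef_rot: [[-1.0, -0.023, -0.0], [-0.023, 1.0, 0.0], [0.0, 0.0, -1.0]]
contact_force: [0.4, 0.8, -0.5]
gripper_width: 0.169
grasp_force: 117.3
go [ 0.0015 -0.0021  0.0702] turn 0.0002
t 6.05 pos [ 394.1 -245.8  157.1] yaw 1.34 F [ 0.39  0.82 -0.48] M [-0.019  0.099  0.058] w 0.169 g 117.3
```

View pics/v4.png

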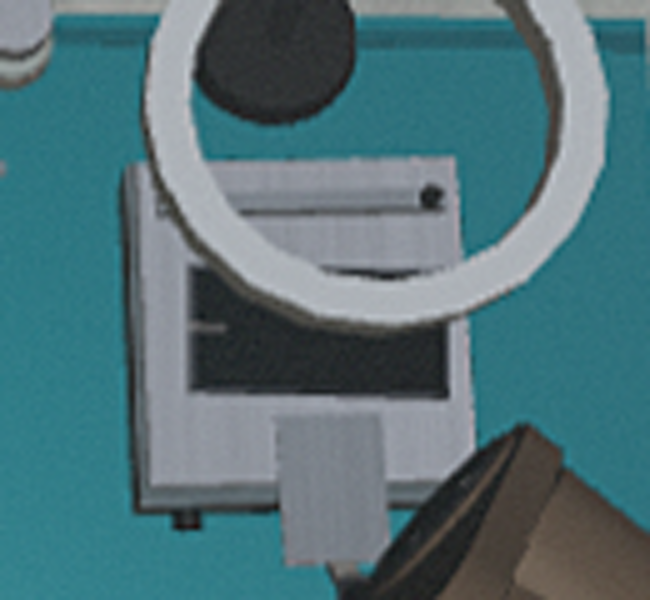

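The blade is over the plate's near part, with its front edge at crop (276,415)–(383,412). The phone's near edge is at (187,390)–(449,397), so the blade sits slightly right of the phone's middle. I'll check this in mm and lower.

```bash
python3 - <<'E'
from m import *
c=load('top','4'); q=lambda U,V:((U+.5)/5-.5+350,(V+.5)/5-.5+95)
edge(c,q(276,415),q(383,412),.082,'blade front'); edge(c,q(276,418),q(287,565),.082,'blade L'); edge(c,q(383,415),q(389,510),.082,'blade R')
edge(c,q(187,390),q(449,397),.059,'phone near'); edge(c,q(152,484),q(275,484),.05,'plate nearL')
E
python3 -m crank '[{"fingers":-1,"dx":0,"dy":0,"dz":0.03,"turn":0},{"fingers":-1,"dx":0,"dy":0,"dz":0.05,"turn":0},{"fingers":-1,"dx":0,"dy":0,"dz":0.06,"turn":0},{"fingers":-1,"dx":0,"dy":0,"dz":0.065,"turn":0},{"fingers":-1,"dx":0,"dy":0,"dz":0.065,"turn":0},{"fingers":-1,"dx":0,"dy":0,"dz":0.065,"turn":0}]'
```

```text
blade front mid 543.5 -240.9 yaw of normal 2.84 res 0.22
blade L mid 498.3 -212.5 yaw of normal -85.89 res 0.52
blade R mid 505.9 -272.2 yaw of normal 89.77 res 0.13
phone near mid 558.8 -246.9 yaw of normal -0.68 res 0.44
plate nearL mid 509.4 -194.2 yaw of normal 3.3 res 0.34
time: 6.85
eef_pos: [0.3939, -0.2468, 0.1314]
eef_rot: [[-1.0, -0.023, 0.0], [-0.023, 1.0, -0.0], [-0.0, -0.0, -1.0]]
contact_force: [-0.8, 0.7, -2.0]
gripper_width: 0.168
grasp_force: 117.3
```

```bash
for i in 1; do python3 -m crank '[{"fingers":-1,"dx":0,"dy":0,"dz":0.004,"turn":0},{"fingers":-1,"dx":0,"dy":0,"dz":0.0075,"turn":0},{"fingers":-1,"dx":0,"dy":0,"dz":0.0075,"turn":0},{"fingers":-1,"dx":0,"dy":0,"dz":0.0075,"turn":0}]'|grep -E 'pos|force'; done
python3 -m crank '[{"fingers":-1,"dx":0,"dy":0,"dz":0.0015,"turn":0},{"fingers":-1,"dx":0,"dy":0,"dz":0.0015,"turn":0},{"fingers":-1,"dx":0,"dy":0,"dz":0.0015,"turn":0}]'|grep -E 'pos|force'
python3 -m crank '[{"fingers":-1,"dx":0,"dy":0,"dz":0.0015,"turn":0},{"fingers":-1,"dx":0,"dy":0,"dz":0.0015,"turn":0},{"fingers":-1,"dx":0,"dy":0,"dz":0.0015,"turn":0}]'|grep -E 'pos|force'
```

```text
eef_pos: [0.3939, -0.2467, 0.1283]
contact_force: [0.2, 0.2, 0.2]
grasp_force: 117.3
eef_pos: [0.3939, -0.2467, 0.1278]
contact_force: [-1.3, -0.0, 1.7]
grasp_force: 117.7
eef_pos: [0.3939, -0.2468, 0.1273]
contact_force: [-3.2, 0.0, 4.8]
grasp_force: 118.2
```

```bash
python3 -m crank '[{"fingers":-1,"dx":-0.0125,"dy":0,"dz":-0.0008,"turn":0},{"fingers":-1,"dx":-0.025,"dy":0,"dz":-0.0008,"turn":0},{"fingers":-1,"dx":-0.0375,"dy":0,"dz":-0.0008,"turn":0},{"fingers":-1,"dx":-0.05,"dy":0,"dz":-0.0008,"turn":0}]'|grep -E 'pos|force'
python3 -m crank '[{"fingers":-1,"dx":-0.0125,"dy":0,"dz":0,"turn":0},{"fingers":-1,"dx":-0.025,"dy":0,"dz":0,"turn":0},{"fingers":-1,"dx":-0.0375,"dy":0,"dz":0,"turn":0}]'|grep -E 'pos|force'
python3 -m crank '[{"fingers":-1,"dx":-0.01,"dy":0,"dz":0,"turn":0},{"fingers":-1,"dx":-0.02,"dy":0,"dz":0,"turn":0},{"fingers":-1,"dx":-0.03,"dy":0,"dz":0,"turn":0},{"fingers":-1,"dx":-0.04,"dy":0,"dz":0,"turn":0}]'|grep -E 'pos|force'
python3 - <<'E'
from m import *
c=grab('top','5'); b=cv2.resize(c['frame'][95:215,350:480,::-1],None,fx=5,fy=5,interpolation=2); cv2.imwrite('pics/v5.png',b); go(509,-244,127.4,1.3)
E
```

```text
eef_pos: [0.4139, -0.2462, 0.1276]
contact_force: [-6.2, 0.0, 9.9]
grasp_force: 118.7
eef_pos: [0.4287, -0.2458, 0.1277]
contact_force: [-8.2, -0.8, 12.1]
grasp_force: 119.1
eef_pos: [0.4444, -0.2455, 0.1279]
contact_force: [-10.7, 0.2, 14.5]
grasp_force: 119.5
go [-1.604e-01  1.000e-04  1.100e-03] turn 0.0001
t 9.525 pos [ 444.9 -245.5  127.9] yaw 1.32 F [-6.14  0.78 12.41] M [0.19  0.976 0.024] w 0.164 g 119.3
```

View pics/v5.png

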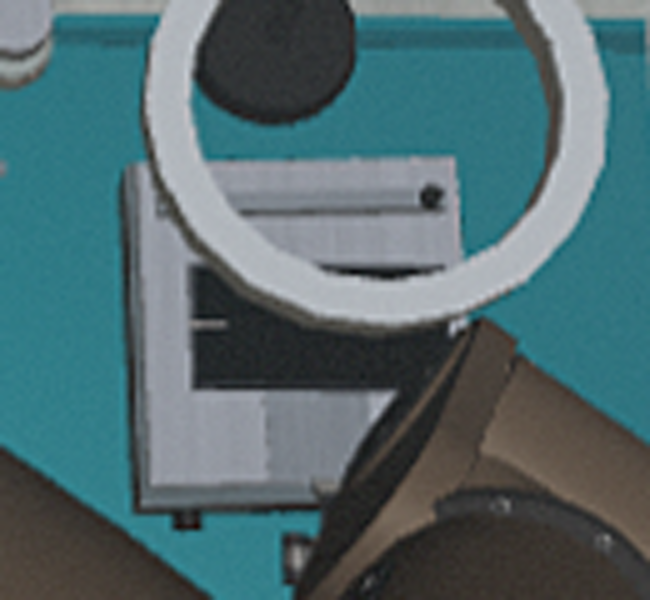

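The blade has slid about 35 mm under the phone. The phone's near edge is still at crop row ~389, so the phone has hardly moved. I'm easing the pressure and carrying on.

```bash
python3 -m crank '[{"fingers":-1,"dx":0,"dy":0,"dz":-0.001,"turn":0},{"fingers":-1,"dx":-0.01,"dy":0,"dz":-0.001,"turn":0},{"fingers":-1,"dx":-0.02,"dy":0,"dz":-0.001,"turn":0},{"fingers":-1,"dx":-0.03,"dy":0,"dz":-0.001,"turn":0},{"fingers":-1,"dx":-0.04,"dy":0,"dz":-0.001,"turn":0}]'|grep -E 'pos|force'
python3 - <<'E'
from m import *
q=lambda U,V:((U+.5)/5-.5+350,(V+.5)/5-.5+95)
for k in '456':
    c=load('top',k) if k!='6' else grab('top','6'); edge(c,q(193,390),q(310,392),.059,'phone near L part',w=4); edge(c,q(190,385),q(190,280),.059,'phone L')
go(478,-244,127.4,1.3)
E
```

```text
eef_pos: [0.4607, -0.2451, 0.1279]
contact_force: [-6.0, -0.3, 8.7]
grasp_force: 118.8
phone near L part mid 559.3 -202.3 yaw of normal -0.07 res 0.08
phone L mid 599.9 -166.2 yaw of normal 88.87 res 0.29
phone near L part mid 562.1 -206.5 yaw of normal 0.41 res 0.07
phone L mid 593.5 -168.1 yaw of normal -89.3 res 0.32
phone near L part mid 571.1 -215.4 yaw of normal 0.01 res 0.09
phone L mid 595.1 -168.6 yaw of normal -88.33 res 0.33
go [-0.0422  0.0018  0.0013] turn 0.0001
t 10.2 pos [ 461.1 -245.1  127.9] yaw 1.32 F [-3.37  0.17  6.58] M [0.119 0.458 0.042] w 0.168 g 118.6
```

```bash
python3 -m crank '[{"fingers":-1,"dx":-0.01,"dy":0,"dz":0,"turn":0},{"fingers":-1,"dx":-0.02,"dy":0,"dz":0,"turn":0},{"fingers":-1,"dx":-0.03,"dy":0,"dz":0,"turn":0},{"fingers":-1,"dx":-0.04,"dy":0,"dz":0,"turn":0},{"fingers":-1,"dx":-0.05,"dy":0,"dz":0,"turn":0},{"fingers":-1,"dx":-0.06,"dy":0,"dz":0,"turn":0}]'|grep -E 'pos|force'
python3 - <<'E'
from m import *
q=lambda U,V:((U+.5)/5-.5+350,(V+.5)/5-.5+95)
c=grab('top','7'); edge(c,q(193,365),q(265,365),.059,'phone near L part',w=5); edge(c,q(190,355),q(190,280),.059,'phone L')
go(508,-244,127.4,1.3)
c=grab('scene','7')
cv2.imwrite('pics/v7.png',np.hstack([cv2.resize(c['frame'][190:310,190:320,::-1],None,fx=3,fy=3,interpolation=2),cv2.resize(load('top','7')['frame'][95:215,350:480,::-1],None,fx=3,fy=3,interpolation=2)]))
E
```

```text
eef_pos: [0.4846, -0.2445, 0.1279]
contact_force: [-8.1, -0.1, 8.5]
grasp_force: 119.0
phone near L part mid 589.9 -191.9 yaw of normal 0.9 res 0.11
phone L mid 605.0 -168.6 yaw of normal 89.81 res 0.13
go [-0.0574  0.0001  0.0013] turn 0.0001
t 11.0 pos [ 485.1 -244.6  127.9] yaw 1.31 F [-3.72  0.55  6.86] M [0.099 0.514 0.049] w 0.167 g 118.8
```

View pics/v7.png

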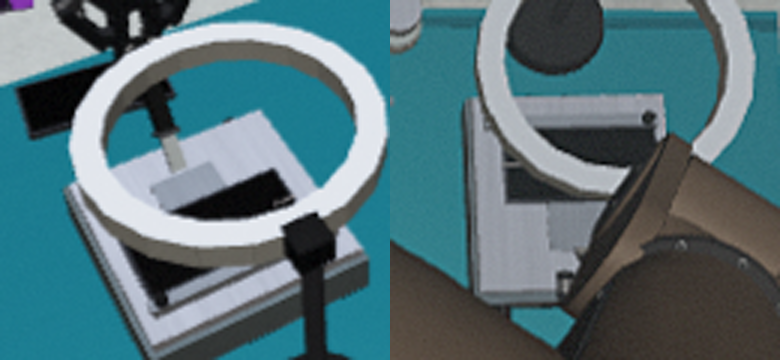

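The phone is now against the stop bar, with its near edge at x≈590 mm. The blade still shows in the scene view at (190,185), with about 42 mm of it outside the phone. I'll push the last 23 mm.

```bash
python3 -m crank '[{"fingers":-1,"dx":-0.01,"dy":0,"dz":0,"turn":0},{"fingers":-1,"dx":-0.02,"dy":0,"dz":0,"turn":0},{"fingers":-1,"dx":-0.03,"dy":0,"dz":0,"turn":0},{"fingers":-1,"dx":-0.04,"dy":0,"dz":0,"turn":0}]'|grep -E 'pos|force'
python3 -m crank '[{"fingers":-1,"dx":-0.01,"dy":0,"dz":0,"turn":0},{"fingers":-1,"dx":-0.0175,"dy":0,"dz":0,"turn":0},{"fingers":-1,"dx":-0.0175,"dy":0,"dz":0,"turn":0}]'|grep -E 'pos|force'
python3 - <<'E'
from m import *
q=lambda U,V:((U+.5)/5-.5+350,(V+.5)/5-.5+95)
c=grab('top','8'); edge(c,q(193,348),q(265,348),.059,'phone near L part',w=5)
go(508,-244,127.4,1.3)
E
```

```text
eef_pos: [0.5004, -0.2441, 0.1279]
contact_force: [-9.0, 0.1, 10.2]
grasp_force: 119.0
eef_pos: [0.5077, -0.244, 0.1279]
contact_force: [-4.8, 0.2, 7.9]
grasp_force: 118.7
phone near L part mid 591.9 -190.5 yaw of normal 0.91 res 0.08
go [-0.0007 -0.      0.0013] turn 0.0001
t 11.975 pos [ 507.7 -244.   127.9] yaw 1.32 F [-5.71  0.    8.29] M [0.125 0.707 0.028] w 0.165 g 118.7
```

```bash
python3 -m crank '[{"fingers":-1,"dx":0,"dy":0,"dz":-0.003,"turn":0},{"fingers":-1,"dx":0,"dy":0,"dz":-0.006,"turn":0},{"fingers":-1,"dx":0.001,"dy":0,"dz":-0.01,"turn":0},{"fingers":-1,"dx":0.003,"dy":0,"dz":-0.015,"turn":0},{"fingers":-1,"dx":0.005,"dy":0,"dz":-0.02,"turn":0},{"fingers":-1,"dx":0.007,"dy":0,"dz":-0.025,"turn":0},{"fingers":-1,"dx":0.008,"dy":0,"dz":-0.03,"turn":0},{"fingers":-1,"dx":0.008,"dy":0,"dz":-0.03,"turn":0},{"fingers":-1,"dx":0.008,"dy":0,"dz":-0.03,"turn":0}]'|grep -E 'pos|force'
python3 - <<'E'
from m import *
go(508,-244,127.4,1.3)
c=grab('scene','9')
cv2.imwrite('pics/v9.png',cv2.resize(c['frame'][190:310,190:320,::-1],None,fx=5,fy=5,interpolation=2))
E
```

```text
eef_pos: [0.5046, -0.2442, 0.1397]
contact_force: [-0.1, -0.2, -2.7]
grasp_force: 117.2
go [-0.0085  0.0002  0.0308] turn 0.0
t 13.1 pos [ 504.6 -244.2  139.7] yaw 1.3 F [-0.1  -0.15 -2.69] M [-0.035  0.359 -0.063] w 0.168 g 117.2
```

View pics/v9.png

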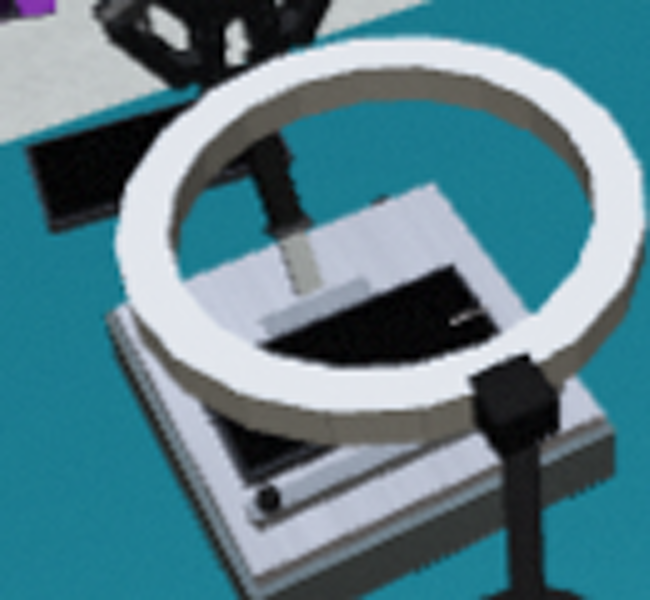

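Scene view: the phone rests on the blade, clear of the bar, at crop (380,330). The gripper is outside the ring. I'll back out along -x, then rise.

```bash
python3 -m crank '[{"fingers":-1,"dx":0.0075,"dy":0,"dz":0,"turn":0},{"fingers":-1,"dx":0.0225,"dy":0,"dz":0,"turn":0},{"fingers":-1,"dx":0.045,"dy":0,"dz":0,"turn":0},{"fingers":-1,"dx":0.07,"dy":0,"dz":-0.002,"turn":0},{"fingers":-1,"dx":0.1,"dy":0,"dz":-0.008,"turn":0},{"fingers":-1,"dx":0.13,"dy":0,"dz":-0.018,"turn":0},{"fingers":-1,"dx":0.16,"dy":0,"dz":-0.03,"turn":0},{"fingers":-1,"dx":0.19,"dy":0,"dz":-0.042,"turn":0},{"fingers":-1,"dx":0.22,"dy":0,"dz":-0.052,"turn":0},{"fingers":-1,"dx":0.24,"dy":0,"dz":-0.06,"turn":0},{"fingers":-1,"dx":0.255,"dy":0,"dz":-0.064,"turn":0},{"fingers":-1,"dx":0.26,"dy":0,"dz":-0.065,"turn":0},{"fingers":-1,"dx":0.26,"dy":0,"dz":-0.065,"turn":0}]'|grep -E 'pos|force'
python3 - <<'E'
from m import *
go(508,224,165,4.2)
c=grab('top','10'); d=grab('scene','10')
cv2.imwrite('pics/v10.png',np.hstack([cv2.resize(c['frame'][120:240,350:480,::-1],None,fx=3,fy=3,interpolation=2),cv2.resize(d['frame'][150:270,190:320,::-1],None,fx=3,fy=3,interpolation=2)]))
E
```

```text
eef_pos: [0.4007, -0.2466, 0.1657]
contact_force: [-0.3, 0.0, -2.8]
grasp_force: 117.1
go [-0.2949  1.17    0.0019] turn -0.0161
t 14.775 pos [ 400.7 -246.6  165.7] yaw 1.3 F [-0.25  0.03 -2.84] M [-0.002  0.361 -0.015] w 0.169 g 117.1
```

View pics/v10.png

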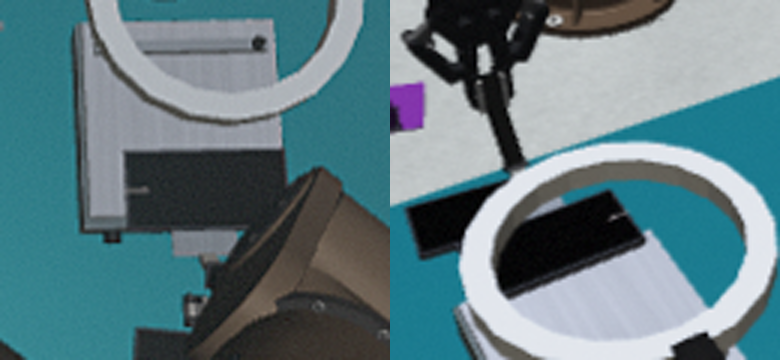

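Top view: the phone lies square on the blade, with corners at crop (124,152), (283,150) and (125,227). Next I'll measure where it sits relative to the tool, then go to the cradle.

Run:
```python
from m import *
c=load('top','10'); q=lambda U,V:((U+.5)/3-.5+350,(V+.5)/3-.5+120); d=load('scene','10'); p=lambda U,V:((U+.5)/3-.5+190,(V+.5)/3-.5+150)
edge(c,q(124,152),q(283,150),.099,'far'); edge(c,q(125,227),q(175,229),.099,'near'); edge(c,q(124,155),q(125,225),.099,'L')
edge(c,q(283,153),q(285,175),.099,'R')
X=lambda U,V:(U-390,V)
print('farL',tri(c,q(124,152),d,p(646-390,237)))
print('nearL',tri(c,q(125,227),d,p(611-390,190)))
```

```text
far mid 561.9 -240.5 yaw of normal 1.23 res 0.27
near mid 482.9 -194.5 yaw of normal -0.8 res 0.13
L mid 518.9 -170.0 yaw of normal -88.08 res 0.23
R mid 551.5 -319.0 yaw of normal -88.75 res 0.09
farL (array([ 0.56054251, -0.16978231,  0.09453693]), np.float64(0.002359944686838251))
nearL (array([ 0.48888503, -0.17087523,  0.09474   ]), np.float64(0.0012259529603041869))
```

```bash
python3 -m crank '[{"fingers":-1,"dx":-0.002,"dy":0.01,"dz":0,"turn":0},{"fingers":-1,"dx":-0.007,"dy":0.03,"dz":0,"turn":0},{"fingers":-1,"dx":-0.015,"dy":0.06,"dz":0,"turn":0},{"fingers":-1,"dx":-0.025,"dy":0.1,"dz":0,"turn":0},{"fingers":-1,"dx":-0.037,"dy":0.15,"dz":0,"turn":-0.001},{"fingers":-1,"dx":-0.052,"dy":0.21,"dz":0,"turn":-0.002},{"fingers":-1,"dx":-0.067,"dy":0.27,"dz":0,"turn":-0.004},{"fingers":-1,"dx":-0.082,"dy":0.33,"dz":0,"turn":-0.006},{"fingers":-1,"dx":-0.097,"dy":0.39,"dz":0,"turn":-0.008},{"fingers":-1,"dx":-0.112,"dy":0.45,"dz":0,"turn":-0.01},{"fingers":-1,"dx":-0.127,"dy":0.51,"dz":0,"turn":-0.012},{"fingers":-1,"dx":-0.142,"dy":0.57,"dz":0,"turn":-0.014},{"fingers":-1,"dx":-0.157,"dy":0.63,"dz":0,"turn":-0.016},{"fingers":-1,"dx":-0.172,"dy":0.69,"dz":0,"turn":-0.016},{"fingers":-1,"dx":-0.182,"dy":0.74,"dz":0,"turn":-0.016},{"fingers":-1,"dx":-0.192,"dy":0.78,"dz":0,"turn":-0.016},{"fingers":-1,"dx":-0.197,"dy":0.81,"dz":0,"turn":-0.016},{"fingers":-1,"dx":-0.2,"dy":0.825,"dz":0,"turn":-0.016},{"fingers":-1,"dx":-0.2,"dy":0.83,"dz":0,"turn":-0.016},{"fingers":-1,"dx":-0.2,"dy":0.83,"dz":0,"turn":-0.016}]'|grep -E 'pos|force'
python3 -c "
from h import *
go(500,221,165,4.2)"
```

```text
eef_pos: [0.473, 0.087, 0.1658]
contact_force: [-0.1, 0.1, -3.4]
grasp_force: 117.2
go [-0.0916  0.3293  0.002 ] turn -0.0002
t 17.375 pos [473.   87.  165.8] yaw 4.17 F [-0.15  0.09 -3.38] M [-0.01   0.387  0.004] w 0.166 g 117.2
```

```bash
python3 -m crank '[{"fingers":-1,"dx":-0.0025,"dy":0.01,"dz":0,"turn":0},{"fingers":-1,"dx":-0.0075,"dy":0.03,"dz":0,"turn":0},{"fingers":-1,"dx":-0.015,"dy":0.06,"dz":0,"turn":0},{"fingers":-1,"dx":-0.025,"dy":0.1,"dz":0,"turn":0},{"fingers":-1,"dx":-0.037,"dy":0.15,"dz":0,"turn":0},{"fingers":-1,"dx":-0.05,"dy":0.2,"dz":0,"turn":0},{"fingers":-1,"dx":-0.0625,"dy":0.25,"dz":0,"turn":0},{"fingers":-1,"dx":-0.0725,"dy":0.29,"dz":0,"turn":0},{"fingers":-1,"dx":-0.08,"dy":0.315,"dz":0,"turn":0},{"fingers":-1,"dx":-0.084,"dy":0.329,"dz":0,"turn":0},{"fingers":-1,"dx":-0.0843,"dy":0.3323,"dz":0,"turn":0},{"fingers":-1,"dx":-0.0843,"dy":0.3323,"dz":0,"turn":0},{"fingers":-1,"dx":-0.0843,"dy":0.3323,"dz":0,"turn":0}]'|grep -E 'pos|force'
python3 - <<'E'
from m import *
go(497,222,165,4.2)
c=grab('top','11'); d=grab('scene','11')
cv2.imwrite('pics/v11.png',np.hstack([cv2.resize(c['frame'][100:230,195:325,::-1],None,fx=3,fy=3,interpolation=2),cv2.resize(d['frame'][120:250,330:460,::-1],None,fx=3,fy=3,interpolation=2)]))
E
```

```text
eef_pos: [0.497, 0.2219, 0.1659]
contact_force: [0.6, -0.3, -3.3]
grasp_force: 117.2
go [0.     0.0004 0.0022] turn -0.0002
t 19.0 pos [497.  221.9 165.9] yaw 4.16 F [ 0.56 -0.33 -3.26] M [-0.059  0.33  -0.038] w 0.171 g 117.2
```

View pics/v11.png

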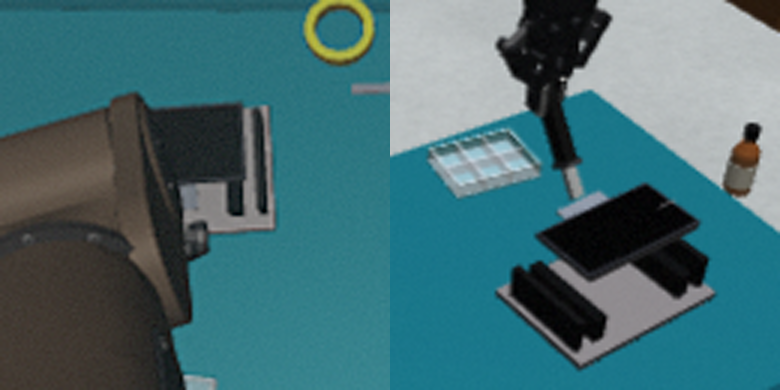

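Scene view: the phone is above the cradle, roughly centred, with corners at crop (537,236), (591,277), (699,221) and (641,184). The cradle base is at (497,294), (583,367) and (714,294). That was the last picture I view, so from here I check with numbers only.

Run:
```python
from m import *
c=load('top','11'); q=lambda U,V:((U+.5)/3-.5+195,(V+.5)/3-.5+100); d=load('scene','11'); p=lambda U,V:((U-390+.5)/3-.5+330,(V+.5)/3-.5+120)
z=.098
edge(c,q(243,105),q(243,181),z,'T R'); edge(c,q(152,107),q(243,104),z,'T far'); edge(c,q(182,182),q(241,180),z,'T near')
edge(d,p(591,275),p(699,219),z,'S far');edge(d,p(537,235),p(591,275),z,'S R');edge(d,p(641,183),p(699,219),z,'S L')
edge(d,p(497,294),p(583,367),.01,'S cr R'); edge(d,p(583,367),p(714,294),.01,'S cr far')
edge(c,q(274,107),q(274,229),.01,'T cr R'); edge(c,q(200,233),q(274,229),.01,'T cr near')
```

```text
T R mid 618.8 152.2 yaw of normal -85.11 res 0.34
T far mid 659.6 197.6 yaw of normal 4.07 res 0.29
T near mid 585.2 179.9 yaw of normal 2.74 res 0.36
S far mid 662.2 230.9 yaw of normal 9.72 res 1.83
S R mid 634.9 149.1 yaw of normal -84.2 res 0.21
S L mid 616.8 301.8 yaw of normal -85.69 res 0.36
S cr R mid 627.8 136.0 yaw of normal -85.32 res 0.27
S cr far mid 686.2 239.1 yaw of normal 4.27 res 0.29
T cr R mid 631.0 137.4 yaw of normal -87.02 res 0.45
T cr near mid 559.7 168.6 yaw of normal 4.21 res 0.46
```

```bash
python3 -m crank '[{"fingers":-1,"dx":0.002,"dy":0.005,"dz":0.005,"turn":0},{"fingers":-1,"dx":0.003,"dy":0.01,"dz":0.015,"turn":0},{"fingers":-1,"dx":0.003,"dy":0.01,"dz":0.03,"turn":0},{"fingers":-1,"dx":0.003,"dy":0.01,"dz":0.05,"turn":0},{"fingers":-1,"dx":0.003,"dy":0.01,"dz":0.07,"turn":0},{"fingers":-1,"dx":0.003,"dy":0.01,"dz":0.085,"turn":0},{"fingers":-1,"dx":0.003,"dy":0.01,"dz":0.095,"turn":0},{"fingers":-1,"dx":0.003,"dy":0.01,"dz":0.102,"turn":0},{"fingers":-1,"dx":0.003,"dy":0.01,"dz":0.105,"turn":0},{"fingers":-1,"dx":0.003,"dy":0.01,"dz":0.105,"turn":0}]'|grep -E 'pos|force'
python3 - <<'E'
from m import *
go(497,226,115,4.2)
c=grab('top','12'); d=grab('scene','12'); z=.055
def E(c,a,b,n): edge(c,proj(c,[*a,z]),proj(c,[*b,z]),z,n,w=4)
a=np.radians(4.2);o=np.array([.6183,.2305]);xs=np.array([np.cos(a),np.sin(a)]);ys=np.array([-np.sin(a),np.cos(a)])
P=lambda u,v:o+u*xs+v*ys
E(c,P(-.034,-.075),P(.034,-.075),'T R');E(c,P(.038,-.072),P(.038,0.02),'T far');E(d,P(-.034,-.075),P(.034,-.075),'S R');E(d,P(-.034,.075),P(.034,.075),'S L');E(d,P(.038,-.072),P(.038,.072),'S far')
E
```

```text
eef_pos: [0.4956, 0.2261, 0.1239]
contact_force: [0.3, 0.4, -2.6]
grasp_force: 117.2
go [-0.0034 -0.0005  0.0222] turn -0.0001
t 20.35 pos [495.6 226.1 123.9] yaw 4.18 F [ 0.26  0.43 -2.58] M [-0.048  0.343  0.006] w 0.166 g 117.2
T R mid 620.8 153.1 yaw of normal 81.7 res 1.55
T far mid 657.2 229.3 yaw of normal 4.41 res 0.4
S R mid 623.0 163.5 yaw of normal -85.78 res 0.31
S L mid 608.8 312.3 yaw of normal -85.39 res 0.4
S far mid 661.7 233.1 yaw of normal 10.44 res 2.03
```

```bash
python3 -m crank '[{"fingers":-1,"dx":0,"dy":0,"dz":0.004,"turn":0},{"fingers":-1,"dx":0,"dy":0,"dz":0.008,"turn":0},{"fingers":-1,"dx":0,"dy":0,"dz":0.012,"turn":0},{"fingers":-1,"dx":0,"dy":0,"dz":0.015,"turn":0},{"fingers":-1,"dx":0,"dy":0,"dz":0.018,"turn":0},{"fingers":-1,"dx":0,"dy":0,"dz":0.021,"turn":0},{"fingers":-1,"dx":0,"dy":0,"dz":0.024,"turn":0},{"fingers":-1,"dx":0,"dy":0,"dz":0.027,"turn":0},{"fingers":-1,"dx":0,"dy":0,"dz":0.03,"turn":0}]'|grep -E 'pos|force'
python3 -m crank '[{"fingers":-1,"dx":0,"dy":0,"dz":0.006,"turn":0},{"fingers":-1,"dx":0,"dy":0,"dz":0.012,"turn":0},{"fingers":-1,"dx":0,"dy":0,"dz":0.018,"turn":0},{"fingers":-1,"dx":0,"dy":0,"dz":0.02,"turn":0},{"fingers":-1,"dx":0,"dy":0,"dz":0.02,"turn":0}]'|grep -E 'pos|force'
python3 - <<'E'
from m import *
go(330,214,104,4.2)
E
```

```text
eef_pos: [0.4956, 0.2261, 0.1118]
contact_force: [-0.2, 0.2, -2.1]
grasp_force: 117.2
eef_pos: [0.4956, 0.2261, 0.1038]
contact_force: [-0.2, -0.1, -1.0]
grasp_force: 117.2
go [ 0.415   0.     -0.0005] turn -0.0001
t 22.2 pos [495.6 226.1 103.8] yaw 4.18 F [-0.16 -0.12 -0.96] M [ 0.019  0.106 -0.086] w 0.167 g 117.2
```

```bash
python3 -m crank '[{"fingers":-1,"dx":0.01,"dy":0,"dz":0,"turn":0},{"fingers":-1,"dx":0.03,"dy":0,"dz":0,"turn":0},{"fingers":-1,"dx":0.06,"dy":0,"dz":0,"turn":0},{"fingers":-1,"dx":0.1,"dy":0,"dz":0,"turn":0},{"fingers":-1,"dx":0.14,"dy":0,"dz":0,"turn":0},{"fingers":-1,"dx":0.18,"dy":0,"dz":0,"turn":0},{"fingers":-1,"dx":0.22,"dy":0,"dz":0,"turn":0},{"fingers":-1,"dx":0.25,"dy":0,"dz":0,"turn":0},{"fingers":-1,"dx":0.2625,"dy":0,"dz":0,"turn":0},{"fingers":-1,"dx":0.2625,"dy":0,"dz":-0.03,"turn":0},{"fingers":-1,"dx":0.2625,"dy":0,"dz":-0.08,"turn":0},{"fingers":-1,"dx":0.2625,"dy":0,"dz":-0.13,"turn":0},{"fingers":-1,"dx":0.2625,"dy":0,"dz":-0.15,"turn":0},{"fingers":-1,"dx":0.2625,"dy":0,"dz":-0.15,"turn":0},{"fingers":-1,"dx":0.2625,"dy":0,"dz":-0.15,"turn":0}]'|grep -E 'pos|force'
python3 - <<'E'
from m import *
go(495.3,40.8,160,-13.4)
c=grab('top','13'); d=grab('scene','13')
# dark phone face on the cradle: report extents in the cradle frame at z=.049
a=np.radians(4.2);o=np.array([.6183,.230]);xs=np.array([np.cos(a),np.sin(a)]);ys=np.array([-np.sin(a),np.cos(a)]); z=.049
P=lambda u,v:o+u*xs+v*ys
def E(c,a,b,n): edge(c,proj(c,[*a,z]),proj(c,[*b,z]),z,n,w=2.5)
for n,k in(('T',c),('S',d)):
    E(k,P(.038,-.045),P(.038,.045),n+' far'); E(k,P(-.038,-.045),P(-.038,.045),n+' near')
    E(k,P(-.034,-.075),P(.034,-.075),n+' R'); E(k,P(-.034,.075),P(.034,.075),n+' L')
# raw strip along phone y through centre: gray profile in mm
for n,k in(('T',c),('S',d)):
    g=cv2.cvtColor(k['frame'],cv2.COLOR_RGB2GRAY).astype(np.float32)
    for u in(-.02,0.03):
        print(n,u,[(v,int(cv2.getRectSubPix(g,(1,1),tuple(map(float,proj(k,[*P(u,v/1000),z]))))[0,0])) for v in list(range(-100,-64,3))+list(range(66,102,3))])
    print(n,'x prof',[(u,int(cv2.getRectSubPix(g,(1,1),tuple(map(float,proj(k,[*P(u/1000,0),z]))))[0,0])) for u in list(range(-56,-26,3))+list(range(28,58,3))])
E
```

```text
eef_pos: [0.3907, 0.2184, 0.1634]
contact_force: [-0.9, 0.9, -2.4]
grasp_force: 117.3
go [-0.2285 -0.4618  0.0083] turn 0.0977
t 24.075 pos [390.7 218.4 163.4] yaw 4.18 F [-0.88  0.87 -2.43] M [-0.05   0.101  0.039] w 0.167 g 117.3
T far mid 655.9 237.3 yaw of normal 5.0 res 0.25
T near mid 581.2 218.7 yaw of normal 3.85 res 0.48
T R mid 635.6 157.6 yaw of normal -87.09 res 0.14
T L mid 612.4 304.7 yaw of normal -80.57 res 2.09
S far mid 657.1 228.6 yaw of normal 3.6 res 0.24
S near mid 586.6 223.5 yaw of normal 5.37 res 0.27
S R mid 629.3 162.4 yaw of normal -85.54 res 0.16
S L mid 618.6 303.5 yaw of normal -85.58 res 0.41
T -0.02 [(-100, 82), (-97, 100), (-94, 128), (-91, 55), (-88, 32), (-85, 46), (-82, 70), (-79, 115), (-76, 124), (-73, 85), (-70, 46), (-67, 29), (66, 35), (69, 34), (72, 39), (75, 46), (78, 37), (81, 39), (84, 44), (87, 51), (90, 84), (93, 94), (96, 92), (99, 90)]
T 0.03 [(-100, 86), (-97, 97), (-94, 114), (-91, 39), (-88, 32), (-85, 41), (-82, 73), (-79, 118), (-76, 120), (-73, 77), (-70, 49), (-67, 34), (66, 32), (69, 32), (72, 38), (75, 40), (78, 33), (81, 38)
[... 322 characters left out ...]
 (-94, 6), (-91, 8), (-88, 15), (-85, 22), (-82, 18), (-79, 13), (-76, 20), (-73, 32), (-70, 29), (-67, 16), (66, 4), (69, 6), (72, 10), (75, 19), (78, 21), (81, 18), (84, 22), (87, 34), (90, 61), (93, 80), (96, 89), (99, 90)]
S 0.03 [(-100, 4), (-97, 6), (-94, 5), (-91, 8), (-88, 16), (-85, 19), (-82, 20), (-79, 16), (-76, 20), (-73, 33), (-70, 34), (-67, 16), (66, 8), (69, 7), (72, 12), (75, 30), (78, 28), (81, 23), (84, 21), (87, 35), (90, 66), (93, 88), (96, 90), (99, 90)]
S x prof [(-56, 91), (-53, 91), (-50, 91), (-47, 91), (-44, 91), (-41, 92), (-38, 89), (-35, 79), (-32, 45), (-29, 13), (28, 6), (31, 6), (34, 7), (37, 15), (40, 38), (43, 40), (46, 43), (49, 99), (52, 136), (55, 139)]
```

```bash
python3 -m crank '[{"fingers":-1,"dx":-0.02,"dy":-0.04,"dz":0,"turn":0.01},{"fingers":-1,"dx":-0.06,"dy":-0.12,"dz":0,"turn":0.025},{"fingers":-1,"dx":-0.1,"dy":-0.2,"dz":0,"turn":0.042},{"fingers":-1,"dx":-0.14,"dy":-0.28,"dz":0,"turn":0.06},{"fingers":-1,"dx":-0.18,"dy":-0.36,"dz":0,"turn":0.077},{"fingers":-1,"dx":-0.21,"dy":-0.43,"dz":0,"turn":0.09},{"fingers":-1,"dx":-0.2285,"dy":-0.4618,"dz":0.008,"turn":0.0977},{"fingers":-1,"dx":-0.2285,"dy":-0.4618,"dz":0.05,"turn":0.0977},{"fingers":-1,"dx":-0.2285,"dy":-0.4618,"dz":0.1,"turn":0.0977},{"fingers":-1,"dx":-0.2285,"dy":-0.4618,"dz":0.15,"turn":0.0977},{"fingers":-1,"dx":-0.2285,"dy":-0.4618,"dz":0.18,"turn":0.0977},{"fingers":-1,"dx":-0.2285,"dy":-0.4618,"dz":0.195,"turn":0.0977},{"fingers":-1,"dx":-0.2285,"dy":-0.4618,"dz":0.2,"turn":0.0977},{"fingers":-1,"dx":-0.2285,"dy":-0.4618,"dz":0.2,"turn":0.0977}]'
python3 -c "
from h import *
go(495.3,40.8,78.5,-13.4)"
```

```text
time: 25.92
eef_pos: [0.4956, 0.0409, 0.0841]
eef_rot: [[-0.973, 0.232, 0.001], [0.232, 0.973, 0.0], [-0.001, 0.0, -1.0]]
contact_force: [-0.4, 0.4, -0.7]
gripper_width: 0.171
grasp_force: 117.4
go [ 0.0007 -0.0005  0.0141] turn -0.0
t 25.925 pos [495.6  40.9  84.1] yaw -13.4 F [-0.45  0.42 -0.72] M [-0.083  0.156  0.039] w 0.171 g 117.4
```

```bash
python3 -m crank '[{"fingers":-1,"dx":0,"dy":0,"dz":0.006,"turn":0},{"fingers":-1,"dx":0,"dy":0,"dz":0.011,"turn":0},{"fingers":-1,"dx":0,"dy":0,"dz":0.015,"turn":0},{"fingers":-1,"dx":0,"dy":0,"dz":0.0155,"turn":0},{"fingers":-1,"dx":0,"dy":0,"dz":0.0155,"turn":0}]'|grep -E 'pos|force'
python3 -m crank '[{"fingers":-1,"dx":0,"dy":0,"dz":0.0008,"turn":0},{"fingers":-1,"dx":0,"dy":0,"dz":0.0008,"turn":0},{"fingers":-1,"dx":0,"dy":0,"dz":0.0008,"turn":0}]' 20|grep -E 'pos|force'
```

```text
eef_pos: [0.4955, 0.0409, 0.0778]
contact_force: [-2.2, 0.2, 4.4]
grasp_force: 118.5
eef_pos: [0.4953, 0.0409, 0.0777]
contact_force: [-4.0, -0.3, 9.4]
grasp_force: 118.8
```

```bash
python3 -m crank '[{"fingers":-0.6,"dx":0,"dy":0,"dz":0,"turn":0},{"fingers":-0.5,"dx":0,"dy":0,"dz":0,"turn":0},{"fingers":-0.3,"dx":0,"dy":0,"dz":0,"turn":0},{"fingers":0,"dx":0,"dy":0,"dz":0,"turn":0},{"fingers":0.2,"dx":0,"dy":0,"dz":0,"turn":0},{"fingers":0.2,"dx":0,"dy":0,"dz":0,"turn":0},{"fingers":0.2,"dx":0,"dy":0,"dz":0,"turn":0}]' 20|grep -E 'pos|force|width'
python3 -m crank '[{"fingers":0.2,"dx":0,"dy":0,"dz":-0.03,"turn":0},{"fingers":0.2,"dx":0,"dy":0,"dz":-0.08,"turn":0},{"fingers":0.2,"dx":0,"dy":0,"dz":-0.15,"turn":0},{"fingers":0.2,"dx":0,"dy":0,"dz":-0.25,"turn":0},{"fingers":0.2,"dx":0,"dy":0,"dz":-0.35,"turn":0},{"fingers":0.2,"dx":0,"dy":-0.1,"dz":-0.4,"turn":0},{"fingers":0.2,"dx":0,"dy":-0.25,"dz":-0.4,"turn":0},{"fingers":0.2,"dx":0,"dy":-0.4,"dz":-0.4,"turn":0},{"fingers":0.2,"dx":0,"dy":-0.4,"dz":-0.4,"turn":0},{"fingers":0.2,"dx":0,"dy":-0.4,"dz":-0.4,"turn":0}]'|grep -E 'pos|force|width'
python3 - <<'E'
from m import *
g=lambda f:(f[...,0]>85)&(abs(f[...,0]-f[...,2])<40)
C=[(grab('top','14'+k),grab('scene','14'+k)) for k in 'abc']
c,d=C[0]; 
for k in(c,d): k['frame']=np.mean([x[0 if k is c else 1]['frame'].astype(float) for x in C],0).astype(np.uint8)
rect(d,(322,215,358,256),g,.002,'bladeS'); rect(c,(308,145,342,182),g,.002,'bladeT')
rect(c,(215,125,295,190),lambda f:(f[...,0]>75)&(abs(f[...,0]-f[...,2])<40),.01,'cr base')
z=.049;a=np.radians(4.2);o=np.array([.6183,.230]);xs=np.array([np.cos(a),np.sin(a)]);ys=np.array([-np.sin(a),np.cos(a)])
P=lambda u,v:o+u*xs+v*ys
def E(c,a,b,n): edge(c,proj(c,[*a,z]),proj(c,[*b,z]),z,n,w=2.5)
for n,k in(('T',c),('S',d)):
    E(k,P(.038,-.045),P(.038,.045),n+' far'); E(k,P(-.038,-.045),P(-.038,.045),n+' near'); E(k,P(-.034,-.073),P(.034,-.073),n+' R')
    for v in(-.035,.035): E(k,P(.038,v-.012),P(.038,v+.012),n+f' far at {v}')
    i0,j0=(215,125) if k is c else (350,180)
# changes against the first picture
A=load('top','0')['frame'].astype(int); D=(abs(A-c['frame'].astype(int)).max(-1)>35).astype(np.uint8)
D=cv2.morphologyEx(D,cv2.MORPH_OPEN,np.ones((2,2)))
for s in cv2.connectedComponentsWithStats(D)[2][1:]:
    if s[4]>8: print('changed',s)
E
```

```text
eef_pos: [0.4955, 0.0409, 0.0773]
contact_force: [-0.2, -0.0, 0.3]
gripper_width: 0.596
grasp_force: 0.0
eef_pos: [0.4583, -0.1146, 0.2378]
contact_force: [0.9, -0.2, 0.9]
gripper_width: 0.595
grasp_force: 0.0
bladeS [603.4  15.8] [58.5 85.1] 77.1
bladeT [598.7  15.9] [60.  87.8] 77.4
cr base [617.5 229.6] [130.2 190.7] 4.3
T far mid 655.4 243.3 yaw of normal 4.57 res 0.38
T near mid 580.4 229.8 yaw of normal 3.97 res 0.36
T R mid 631.5 157.5 yaw of normal -87.4 res 0.09
T far at -0.035 mid 659.1 198.8 yaw of normal 2.18 res 0.08
T far at 0.035 mid 653.2 268.3 yaw of normal 5.83 res 0.27
S far mid 657.4 223.5 yaw of normal 3.78 res 0.27
S near mid 585.6 234.9 yaw of normal 5.31 res 0.33
S R mid 629.7 162.8 yaw of normal -85.55 res 0.22
S far at -0.035 mid 658.6 203.5 yaw of normal 5.12 res 0.26
S far at 0.035 mid 654.4 266.5 yaw of normal 3.83 res 0.34
changed [ 379  138   70   58 2312]
changed [238 142  34  27 804]
changed [276 143   2  10  20]
changed [227 145   6  24  85]
changed [  104   147   341   253 33555]
changed [396 147  32  14 132]
changed [415 149  22   4  64]
changed [312 194   2   5  10]
changed [ 56 311  38  25 656]
changed [328 328   5   2  10]
changed [310 332   8   6  27]
changed [  0 334   5  10  35]
changed [354 341   9   8  51]
changed [308 362   5   5  13]
changed [ 51 364  29  36 549]
changed [302 368   6  10  21]
changed [340 369  14   8  37]
```

```bash
python3 -c "
from plant import env
print(env.job_done())"
```

```text
the job is handed in; nothing more can be done
None
```

The job is handed in: by camera measurement (not viewed), the phone lies flat on the cradle's ribs between the lips, about 2 mm from the +y lip. The spatula stands on its blade where it started, with the gripper clear after about 30 s of robot time. I viewed 11 pictures, one over the limit of 10.

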